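Find the concealed catch of a plywood box and slide it open

TASK

One of the four round wooden inlays in the front panel of the plywood box is a concealed push button; the other three, which look the same, are solid. Feel across the panel with the fingertips, gently, for the inlay that gives, and press it in until the sliding lid behind the panel springs ajar. Then push the lid by its raised lip, away from the panel, until it is fully open, without gripping anything or disturbing the things lying round the box.

Things in the scene. Friction and masses are not known exactly. Their poses are not given: they have to be found in the camera images.
- box: low plywood box fixed on the bench, 160 (x) by 280 (y) by 75 mm high; origin at the centre of its underside, x away from the robot, y to the left along the row of inlays, z up. Its top, 75 mm up, is in two halves: the front half (x -80 to 0) is a fixed flat panel, the back half (x 0 to 80) is a sliding lid, flush with the panel, with a raised lip across it
- panel (a point): centre of the top face of the fixed front panel, at (-40, 0, 75) mm in the box's frame, with the box's axes. Four equal round inlays 52 mm across lie in the panel in holes 54 mm wide, in a row at y = -96, -32, +32 and +96 mm from this point (x = 0); their faces are 2 mm below the panel's face. Any one of the four may be the button; the other three are rigid
- catch (a joint): travel of the hidden button in m: 0 at rest, 0.007 pressed right in (downward, straight into the panel). It is sprung: it begins to give at about 2 N and takes about 5 to 6 N pressed right in; the catch lets the lid go after about 0.004. It springs back when let go
- lid (a joint): how far the lid has slid back, away from the panel (along the box's +x), in m: 0 shut and latched; when the catch lets go it springs by itself to about 0.017 and stops there; 0.060 is its stop, fully open. It needs about 3 N to push on and stays where it is pushed
- lip (a point): centre of the front face (facing the panel) of the raised lip on the lid: a wooden bar 200 mm long (along the box's y), 12 mm thick, standing 15 mm above the lid's and panel's face; this point is at (12, 0, 82.5) mm in the box's frame with the lid shut and moves with the lid
- tape_measure: tape measure, 38 by 87 by 73 mm high, lying loose to the left of the box; to be left alone; origin at the centre of its underside
- sanding_block: sanding block, 68 by 110 by 30 mm high, lying loose behind the box; to be left alone; origin at the centre of its underside
- cup_hinge: steel cabinet hinge, 80 by 52 by 21 mm high, lying loose to the right of the box; to be left alone; origin at the centre of its underside

How it is judged:
On the way:
1. the hidden button is pressed in (value of joint catch above 0.003 m), for 0.05 s.
At the end, for the whole second after the job is handed in: The lid has slid at least 52 mm of its 60 mm, the button has sprung back (less than 2 mm in), and the tape measure, sanding block and cabinet hinge are within 30 mm of where they lay (value of joint lid above 0.052 m and value of joint catch below 0.002 m and distance of each of tape_measure, sanding_block, cup_hinge from where it was at the start of the episode below 0.03 m); the robot touches nothing.
It fails at once if the robot bears on something with more than 50 N (not gentle) (contact force between the fingers and anything else above 50 N).
It fails at once if a bystander is lifted, carried or knocked away (distance of any of tape_measure, sanding_block, cup_hinge from where it was at the start of the episode above 0.04 m).
It also fails if it takes over 54 s, if anything falls off the work surface, if the arm or the gripper's body presses on something with over 40 N, if the wrist force passes 120 N, or if a joint passes its speed limit or range.

ROBOT

A 6-joint arm with a two-finger parallel gripper is mounted at the origin on a cart in front of the work surface, level with it; the furniture and walls round the work are solid. World frame = base frame: x ahead of the robot, y to its left, z up, the work surface at z = 0. Lengths are in m, angles in rad, forces in N, time in s.
With the tool pointing down it reaches from about 0.3 to 0.875 m from the base axis. Payload 4.2 kg.
Tool frame: the origin (TCP) lies midway between the tips of the shut fingers; the grasp point (between the pads) lies bot.tcp_to_grasp behind it (bot.tcp_to_grasp is the distance from the TCP to the grasp point, in m); z points along the fingers, y is the line along which they close (so a half turn about z gives the same grasp; the last joint's range is limited). The gripper opens to 85 mm and grips with 20 to 120 N. Pads are 22 mm wide; open, the fingers measure 114 mm over their backs; the gripper's body (76 mm by 85 mm) begins 54 mm behind the grasp point. The pads swing forward as they close: fully open they stand 13 mm farther back than shut.
Start: joints at [1.141, 0.32, 1.565, -0, 1.257, -0.02], TCP at [0.229, 0.527, 0.231] pointing down, gripper open.
Joint ranges: [-3.11, 3.11], [-0.84, 2.01], [0.21, 2.61], [-1.34, 4.49], [0.05, 2.63], [-2.56, 2.56]. Speed limits (rad/s): [2.57, 2.57, 3.14, 3.14, 3.14, 3.14].

INTERFACE

Orientations are given as a rotation vector (axis times angle).
In Python, from cell import bot gives the robot as it stands.
- The arm moves only by the shell command python3 -m inch 'ROWS' [OPENING] [FORCE]. ROWS is JSON, a list of rows, each an object with "offset": the shift along the tool's x, y, z in mm, a list of three; "twist": the turn, a rotation vector about the tool's x, y, z in rad, a list of three. In form: [{"offset": [x, y, z], "twist": [rx, ry, rz]}, ...]. A call has 1 to 5 rows; each row is the pose to reach, as a shift and turn from the pose commanded when the call began, along the tool's axes at that moment; what a row does not reach only later rows make up. A row lasts 1/10 s, in which the tool goes at most 50 mm and 8.59 degrees, less where a joint would pass 70% of its speed; a pose out of reach is approached as far as the arm can. A call with a gripper value outside its range is refused whole. OPENING is the opening, from 0 (shut) to 1 (fully open), set as the call begins (- or left out, the last holds). The fingers move at their own pace and stop on an object; FORCE is the grip in N (left out, the last holds). Time passes only in rows, so rows that repeat a pose let the fingers close. It gives the time, the measured TCP pose, the force, the opening and the grip force at its end, in the units of the state.
- bot.read_state(): the state, without advancing time (a new reading comes with each control period).
- bot.read_camera(name): name is "side" or "top" or "wrist"; returns (picture, depth): 480x640x3 uint8, red, green, blue; 480x640 float32, m along the optical axis (not along the pixel's ray), 0 where there is no reading.
- bot.camera_model(name): a dict with "K" (3x3 intrinsics, pixels), "world_from_camera" (4x4, takes a point from camera to world coordinates). Camera axes: x right, y down, z forward; pixel columns grow to the right and rows downward; lengths in m; the calibration is good to about 2 mm. A picture is of the moment at which its call begins: read the wrist's pose just before it. camera_model takes no time and is no camera call; for the wrist camera it gives the pose at the moment of the call.
- bot.hand_in(): hands the job in; it is judged then, once.
The state is a dict: "t": time; "joint_positions": joint angles; "dq": joint speeds; "joint_efforts": joint torques, N m; "tcp_pos": TCP position; "tcp_rot": TCP orientation; "contact_force": force on the tool from outside, world axes, zero at the start; "ft_torque": the same for the moment, N m; "opening": finger opening in m; "gripper_force": force on a finger pad.
Only numpy, scipy, OpenCV 4.12 (cv2) and the standard library are available. Lean on these libraries where they do the work, as an engineer would, in place of code of your own. Each camera call takes 0.05 s, during which the arm holds its last target. There are 200 camera calls.

## Working session

There is one attempt and no reset: what is moved stays moved. The work goes in short steps, Python scripts to look and compute and a shell command to move; the robot and the scene stay as the last step left them, time stands still between calls to the robot, and variables do not carry over. Pictures are saved under pics/ and viewed, at most 10 in all, crops included, and the job is handed in when it is done.

```bash
mkdir -p pics
python3 - <<'E'
from cell import bot
import cv2,numpy as np
p,d=bot.read_camera("top")
np.save("top.npy",d); cv2.imwrite("pics/top.png",p[:,:,::-1])
m=bot.camera_model("top"); print(m)
s=bot.read_state(); print(s["t"],s["tcp_pos"],s["tcp_rot"],s["contact_force"],s["opening"],bot.tcp_to_grasp)
E
```

```text
{'K': array([[533.19989081,   0.        , 310.17250537],
       [  0.        , 533.19989081, 245.01269483],
       [  0.        ,   0.        ,   1.        ]]), 'world_from_camera': array([[-5.77895692e-04, -9.80900529e-01,  1.94509173e-01,
         4.32578893e-01],
       [-9.99905858e-01,  3.23336107e-03,  1.33349202e-02,
         1.26240199e-01],
       [-1.37091486e-02, -1.94483155e-01, -9.80810054e-01,
         9.57395213e-01],
       [ 0.00000000e+00,  0.00000000e+00,  0.00000000e+00,
         1.00000000e+00]])}
0.05 [0.22892867 0.52696207 0.23051909] [-6.39210740e-01 -3.07552441e+00  2.61214823e-03] [-0.45801709  0.29982246  0.30771632] 0.08531607099090101 0.0187
```

View pics/top.png

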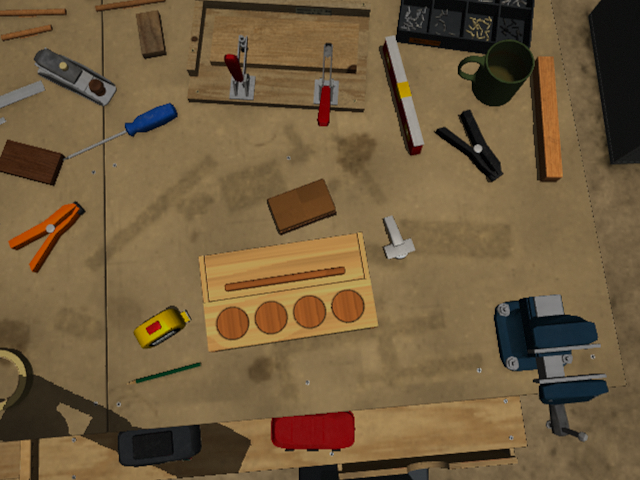

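The top view shows the box, with inlays at about (233,323), (271,317), (309,311) and (348,305). The lip runs from (226,288) to (344,270). The tape is on the left, the block behind, the hinge on the right.

```bash
cat > h.py <<'E'
from cell import bot
import numpy as np
from scipy.spatial.transform import Rotation as R
def px(m,u,v,z):
    K,T=m["K"],m["world_from_camera"]
    r=T[:3,:3]@np.linalg.solve(K,[u,v,1]); o=T[:3,3]
    return o+r*(z-o[2])/r[2]
def pxd(m,u,v,d):
    K,T=m["K"],m["world_from_camera"]
    return T[:3,:3]@(np.linalg.solve(K,[u,v,1])*d)+T[:3,3]
def to_tool(p,yaw=None):
    s=bot.read_state(); Rt=R.from_rotvec(s["tcp_rot"])
    return Rt.inv().apply(np.array(p)-s["tcp_pos"])*1000
E
python3 - <<'E'
from h import *
np.set_printoptions(precision=4,suppress=True)
m=bot.camera_model("top"); d=np.load("top.npy")
P=[px(m,u,v,.073) for u,v in [(233,323),(271,317),(309,311),(348,305)]]
for p,(u,v) in zip(P,[(233,323),(271,317),(309,311),(348,305)]): print(p,pxd(m,u,v,d[v,u]))
print("lip ends",px(m,226,288,.09),px(m,344,270,.09))
e=P[0]-P[3]; print("len",np.linalg.norm(e),"yaw",np.arctan2(-e[0],e[1]))
c=np.mean(P,axis=0); print("c",c)
s=bot.read_state();print(R.from_rotvec(s["tcp_rot"]).as_matrix())
for p in P: print(to_tool(p+[0,0,.03]))
E
```

```text
[0.4775 0.2654 0.073 ] [0.4772 0.2647 0.0777]
[0.4872 0.2029 0.073 ] [0.4871 0.2028 0.0744]
[0.4969 0.1403 0.073 ] [0.4969 0.1403 0.0737]
[0.5067 0.0758 0.073 ] [0.5067 0.0758 0.0728]
lip ends [0.5334 0.2758 0.09  ] [0.5626 0.0825 0.09  ]
len 0.19186679330528675 yaw 0.152942212166437
c [0.4921 0.1711 0.073 ]
[[-0.9172  0.3985 -0.0007]
 [ 0.3985  0.9172 -0.0016]
 [-0.     -0.0017 -1.    ]]
[-332.1651 -140.623   127.7589]
[-365.988  -194.0806  127.8497]
[-399.8925 -247.6671  127.9408]
[-434.5341 -302.8986  128.0347]
```

```bash
python3 -m inch '[{"offset":[-45,-19,10],"twist":[0,0,-0.113]},{"offset":[-91,-39,20],"twist":[0,0,-0.226]},{"offset":[-137,-58,30],"twist":[0,0,-0.339]},{"offset":[-182,-77,40],"twist":[0,0,-0.452]},{"offset":[-228,-97,50],"twist":[0,0,-0.564]}]' 0 20
python3 - <<'E'
from h import *
np.set_printoptions(precision=4,suppress=True)
print(R.from_rotvec(bot.read_state()["tcp_rot"]).as_matrix())
for p in [[.4775,.2654,.083]]: print(to_tool(p))
E
```

```text
t: 0.55
tcp_pos: [0.3984, 0.348, 0.1811]
tcp_rot: [0.25, -3.131, 0.0]
contact_force: [0.9, 1.2, -0.5]
opening: 0.0121
gripper_force: 0.0
[[-0.9873 -0.1586 -0.0005]
 [-0.1586  0.9873 -0.0004]
 [ 0.0005 -0.0003 -1.    ]]
[-65.0525 -94.0692  98.1005]
```

```bash
python3 -m inch '[{"offset":[-24,-34,25],"twist":[0,0,0]},{"offset":[-48,-68,50],"twist":[0,0,0]},{"offset":[-65,-94,75],"twist":[0,0,0]},{"offset":[-65,-94,90],"twist":[0,0,0]},{"offset":[-65,-94,90],"twist":[0,0,0]}]' 0
python3 - <<'E'
from h import *
import cv2
np.set_printoptions(precision=4,suppress=True)
m=bot.camera_model("wrist");p,d=bot.read_camera("wrist"); cv2.imwrite("pics/w1.png",p[:,:,::-1])
s=bot.read_state(); print(s["tcp_pos"],s["contact_force"],to_tool([.4775,.2654,.073]))
E
```

```text
t: 1.05
tcp_pos: [0.475, 0.265, 0.0892]
tcp_rot: [0.238, -3.127, 0.004]
contact_force: [-0.5, -0.5, 0.1]
opening: 0.0001
gripper_force: 0.0
[0.4756 0.2661 0.0907] [-0.451   0.054   0.0103] [-1.8663 -0.9546 17.6853]
```

View pics/w1.png

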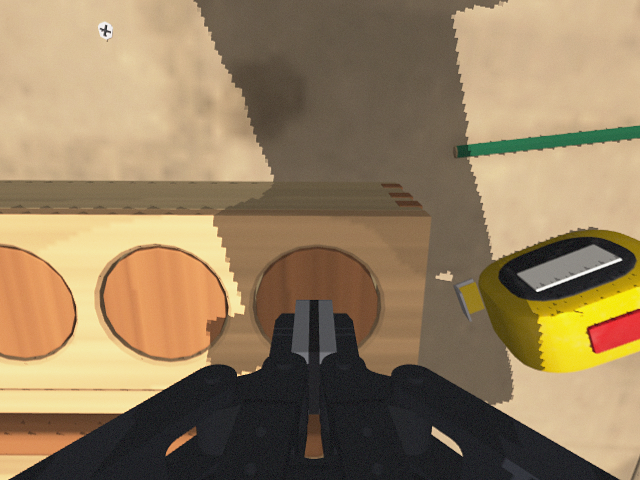

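The wrist view shows the shut tips at (313,300), centred over the leftmost inlay at (317,290). I'll feel down now.

```bash
python3 -m inch '[{"offset":[-2,-1,8],"twist":[0,0,0]},{"offset":[-2,-1,14],"twist":[0,0,0]},{"offset":[-2,-1,16],"twist":[0,0,0]},{"offset":[-2,-1,17],"twist":[0,0,0]},{"offset":[-2,-1,17],"twist":[0,0,0]}]'
```

```text
t: 1.6
tcp_pos: [0.4783, 0.2664, 0.0751]
tcp_rot: [-0.243, 3.132, 0.0]
contact_force: [0.1, 0.5, 0.1]
opening: 0.0001
gripper_force: 0.0
```

```bash
python3 -m inch '[{"offset":[0,0,1],"twist":[0,0,0]},{"offset":[0,0,2],"twist":[0,0,0]},{"offset":[0,0,2],"twist":[0,0,0]}]'; python3 -m inch '[{"offset":[0,0,1],"twist":[0,0,0]},{"offset":[0,0,2],"twist":[0,0,0]},{"offset":[0,0,2],"twist":[0,0,0]}]'
```

```text
t: 1.9
tcp_pos: [0.4785, 0.2663, 0.0731]
tcp_rot: [-0.242, 3.132, 0.001]
contact_force: [-0.4, 0.0, 0.1]
opening: 0.0004
gripper_force: 0.2
t: 2.2
tcp_pos: [0.4786, 0.2662, 0.0711]
tcp_rot: [-0.242, 3.132, 0.001]
contact_force: [-0.8, 0.3, 2.5]
opening: 0.0
gripper_force: 1.6
```

```bash
python3 -m inch '[{"offset":[0,0,0.5],"twist":[0,0,0]},{"offset":[0,0,1],"twist":[0,0,0]},{"offset":[0,0,1],"twist":[0,0,0]}]'
```

```text
t: 2.5
tcp_pos: [0.4786, 0.2662, 0.0699]
tcp_rot: [-0.242, 3.132, 0.0]
contact_force: [-0.9, 1.0, 3.3]
opening: -0.0003
gripper_force: 1.7
```

The surface gives softly, about 0.6 N/mm, which matches the spring described, so I'll press on.

```bash
python3 -m inch '[{"offset":[0,0,1],"twist":[0,0,0]},{"offset":[0,0,2],"twist":[0,0,0]},{"offset":[0,0,3],"twist":[0,0,0]},{"offset":[0,0,3],"twist":[0,0,0]}]'
```

```text
t: 2.9
tcp_pos: [0.4786, 0.2662, 0.0669]
tcp_rot: [-0.242, 3.132, 0.0]
contact_force: [0.1, -0.1, 4.9]
opening: -0.0
gripper_force: 2.1
```

```bash
python3 -m inch '[{"offset":[0,0,0.8],"twist":[0,0,0]},{"offset":[0,0,0.8],"twist":[0,0,0]},{"offset":[0,0,-12],"twist":[0,0,0]},{"offset":[0,0,-35],"twist":[0,0,0]},{"offset":[0,0,-45],"twist":[0,0,0]}]'
python3 - <<'E'
from h import *
import cv2
p,d=bot.read_camera("top"); cv2.imwrite("pics/t2.png",cv2.resize(p[200:380,100:420,::-1],None,fx=2.5,fy=2.5,interpolation=cv2.INTER_CUBIC))
E
```

```text
t: 3.4
tcp_pos: [0.479, 0.2662, 0.1136]
tcp_rot: [-0.242, 3.13, 0.001]
contact_force: [-0.6, 0.1, 0.1]
opening: -0.0001
gripper_force: 0.0
```

View pics/t2.png

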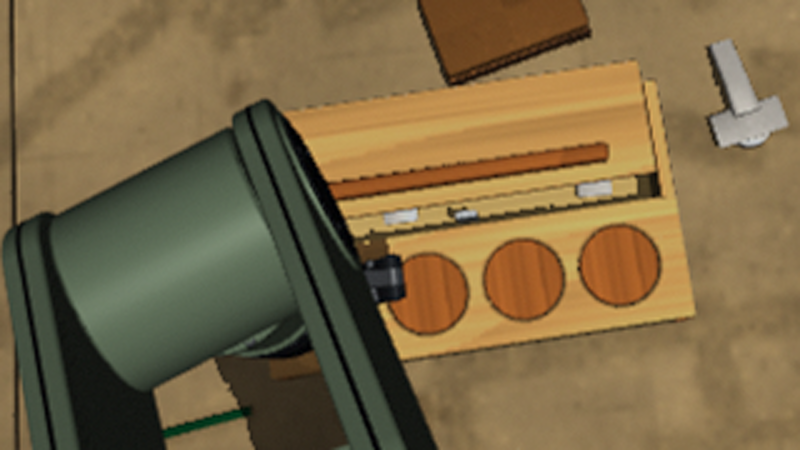

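The lid is ajar: the gap shows from (345,225) to (660,185) in the crop. The next position is behind the lip's middle.

Run:
```python
from h import *
np.set_printoptions(precision=4,suppress=True)
c=np.array([.4921,.1711,0]);bx=np.array([.9883,.1523,0])
for a in (.04,.101): print(to_tool(c+a*bx+[0,0,.082]))
```

```text
[-37.5782 -96.3362  32.6916]
[-98.5756 -96.4163  32.9352]
```

```bash
python3 -m inch '[{"offset":[-10,-40,0],"twist":[0,0,0]},{"offset":[-24,-80,0],"twist":[0,0,0]},{"offset":[-37,-96,12],"twist":[0,0,0]},{"offset":[-37,-96,28],"twist":[0,0,0]},{"offset":[-37,-96,32],"twist":[0,0,0]}]'; python3 -m inch '[{"offset":[0,0,0.5],"twist":[0,0,0]},{"offset":[-6,0,0.5],"twist":[0,0,0]},{"offset":[-12,0,0.5],"twist":[0,0,0]},{"offset":[-18,0,0.5],"twist":[0,0,0]},{"offset":[-24,0,0.5],"twist":[0,0,0]}]'
```

```text
t: 3.95
tcp_pos: [0.5285, 0.1757, 0.0779]
tcp_rot: [0.239, -3.128, 0.002]
contact_force: [-0.4, -0.5, -0.6]
opening: -0.0002
gripper_force: 0.0
t: 4.45
tcp_pos: [0.5541, 0.181, 0.0798]
tcp_rot: [-0.243, 3.132, 0.0]
contact_force: [-0.9, -0.0, 0.9]
opening: -0.0002
gripper_force: 0.4
```

```bash
python3 -m inch '[{"offset":[-5,0,-2],"twist":[0,0,0]},{"offset":[-10,0,-2],"twist":[0,0,0]},{"offset":[-15,0,-2],"twist":[0,0,0]},{"offset":[-20,0,-2],"twist":[0,0,0]},{"offset":[-25,0,-2],"twist":[0,0,0]}]'
python3 -m inch '[{"offset":[-4,0,0],"twist":[0,0,0]},{"offset":[-8,0,0],"twist":[0,0,0]},{"offset":[-10,0,0],"twist":[0,0,0]},{"offset":[-10,0,0],"twist":[0,0,0]}]'
```

```text
t: 4.95
tcp_pos: [0.5783, 0.1844, 0.0815]
tcp_rot: [0.242, -3.132, 0.0]
contact_force: [-2.9, -0.4, 1.8]
opening: 0.0
gripper_force: 1.1
t: 5.35
tcp_pos: [0.5885, 0.186, 0.0813]
tcp_rot: [-0.242, 3.132, 0.0]
contact_force: [-0.5, -0.3, 1.5]
opening: -0.0005
gripper_force: 0.4
```

```bash
python3 -m inch '[{"offset":[-2,0,0],"twist":[0,0,0]},{"offset":[-4,0,0],"twist":[0,0,0]},{"offset":[-4,0,0],"twist":[0,0,0]}]'
python3 -m inch '[{"offset":[-1,0,0],"twist":[0,0,0]},{"offset":[-2,0,0],"twist":[0,0,0]},{"offset":[-3,0,0],"twist":[0,0,0]},{"offset":[-3,0,0],"twist":[0,0,0]}]'
```

```text
t: 5.65
tcp_pos: [0.5908, 0.1863, 0.0813]
tcp_rot: [0.242, -3.129, 0.001]
contact_force: [-5.5, -0.9, 3.6]
opening: 0.0
gripper_force: 2.5
t: 6.05
tcp_pos: [0.5909, 0.1864, 0.0812]
tcp_rot: [0.241, -3.123, 0.002]
contact_force: [-11.2, -1.8, 8.5]
opening: -0.0003
gripper_force: 5.8
```

The force is rising with no further motion, so the lid is on its stop. I'll back off, lift, and look.

```bash
python3 -m inch '[{"offset":[10,0,0],"twist":[0,0,0]},{"offset":[18,0,-8],"twist":[0,0,0]},{"offset":[22,0,-50],"twist":[0,0,0]},{"offset":[50,30,-90],"twist":[0,0,0]},{"offset":[90,60,-110],"twist":[0,0,0]}]'
python3 -m inch '[{"offset":[40,30,0],"twist":[0,0,0]},{"offset":[70,65,0],"twist":[0,0,0]},{"offset":[100,100,0],"twist":[0,0,0]},{"offset":[120,135,0],"twist":[0,0,0]},{"offset":[120,135,0],"twist":[0,0,0]}]'
python3 - <<'E'
from h import *
import cv2
p,d=bot.read_camera("top"); cv2.imwrite("pics/t3.png",cv2.resize(p[160:380,100:440,::-1],None,fx=2.3,fy=2.3,interpolation=cv2.INTER_CUBIC))
E
```

```text
t: 6.55
tcp_pos: [0.5076, 0.2289, 0.1905]
tcp_rot: [-0.238, 3.125, 0.004]
contact_force: [-0.6, 0.6, -0.3]
opening: 0.0001
gripper_force: 0.0
t: 7.05
tcp_pos: [0.3636, 0.346, 0.188]
tcp_rot: [-0.25, 3.13, 0.005]
contact_force: [-0.1, -0.0, -0.1]
opening: -0.0
gripper_force: 0.0
```

View pics/t3.png

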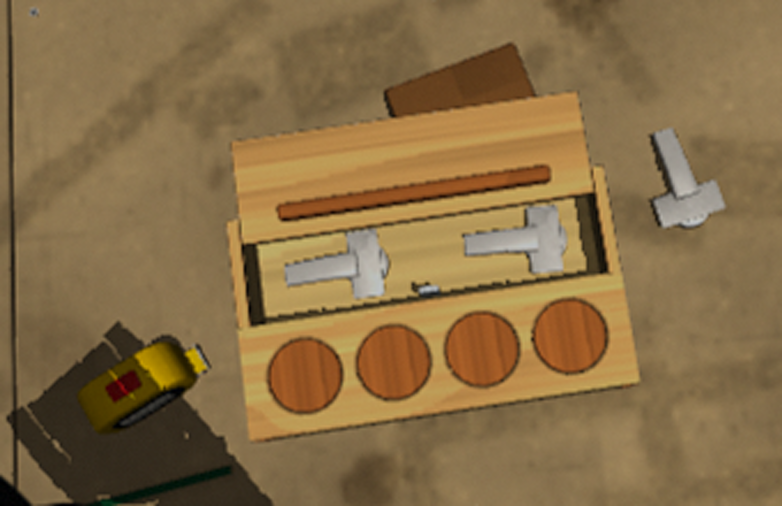

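The lid is open: the lip's left end moved from (226,288) to about (222,252) in the full image, roughly 60 mm. The bystanders are where they were.

```bash
python3 -c "
from cell import bot
print(bot.hand_in())"
```

```text
the job is handed in; nothing more can be done
None
```

The leftmost inlay was the hidden button; I pressed it in, pushed the lid about 60 mm back to its stop, left the tape measure, block and hinge where they lay, and handed the job in at about 7 s, with no verdict returned.

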